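# Post the empty carton through the sprung flap of the empties box

## Task

Clear away the tall slim empty carton that stands on the worktop: tip it over so that it lies on one of its long sides on the worktop and let go of it, then take it by one end and push it end first through the sprung flap in the sloping front of the empties box until it drops inside and the flap swings shut behind it. Do not knock over or shove the other things standing about.

Things in the scene. Friction and masses are not known exactly. Their poses are not given: they have to be found in the camera images.
- empty_carton: the tall slim cosmetics carton, 38 x 50 x 135 mm (its x, y, z), about 0.1 kg, closed and rigid; starts standing upright on one end. Origin at the centre of its lower end, z along its length towards the other end, x normal to its broad (50 mm) sides. Lying on a broad side it is 38 mm high and 50 mm wide, on a narrow side 50 mm high and 38 mm wide.
- carton_mid (a point): centre of that carton, 67.5 mm along its z from its origin
- empties_box: grey steel box, 165 deep (x), 160 wide (y), 260 mm high, fixed to the worktop, closed but for a flap opening in its sloping (45 degree) front shoulder. Origin: centre of its underside, z up, x pointing inward. Upright front face at x = -82.5 mm up to 184 mm high; flat top from x = -16.5 mm to the back. 5 mm walls, slippery for cardboard; inside 155 x 150 mm, floor 8 mm above the worktop.
- lip (a point): middle of the lower lip of the opening, on the front face 184 mm above the worktop; x points inward, y across, z up. The opening is 78 mm wide and slopes from the lip 66 mm up and 66 mm inward to the hinge. Nothing carries an item behind the lip: let go with its middle 20 mm or more past the lip it tips over the lip and drops in; with less the flap may push it back out.
- flap (a joint): angle of the aluminium flap that fills the sloping opening, hinged along the opening's upper edge: 0 = shut, grows to 2.2 as its lower edge swings into the box. A light spring shuts it (0.005 N m net when shut, 0.03 N m wide open; a carton pushing it in meets up to about 2 N).
- square_carton: bystander: shorter square carton, 46 x 46 x 108 mm, standing; origin at the centre of its underside
- dropper_bottle: bystander: brown dropper bottle, 39 mm across, 158 mm high, standing; origin at the centre of its underside
- wax_pot: bystander: low round pot, 53 mm across, 36 mm high; origin at the centre of its underside

How it is judged:
On the way, in this order (a step that is already met when the one before it is completed fails the run):
1. the slim carton lies on a long side on the worktop, let go (angle between empty_carton's own z axis and vertical between 1.45 and 1.69 rad and height (world z) of carton_mid below 0.032 m and contact force between the fingers and empty_carton below 0.1 N), for 0.3 s.
2. the carton, endways in the opening, holds the flap open (value of joint flap above 0.8 rad and x of carton_mid in the frame of lip between -0.045 and 0.06 m and angle between the z axis of empty_carton and the x axis of lip, either way round below 1.2 rad).
At the end, for the whole second after the job is handed in: The slim carton is inside the empties box (its centre within the inside walls and below 130 mm), the flap is shut (within 0.06 rad), and the square carton, the dropper bottle and the wax pot still stand upright (within 0.2 rad) (x of carton_mid in the frame of empties_box between -0.078 and 0.078 m and y of carton_mid in the frame of empties_box between -0.075 and 0.075 m and height (world z) of carton_mid below 0.13 m and value of joint flap below 0.06 rad and angle between each of square_carton, dropper_bottle, wax_pot's own z axis and vertical below 0.2 rad); the robot touches nothing.
It fails at once if a bystander is knocked over (tilted more than 0.35 rad) or shoved more than 40 mm (angle between any of square_carton, dropper_bottle, wax_pot's own z axis and vertical above 0.35 rad or distance of any of square_carton, dropper_bottle, wax_pot from where it was at the start of the episode above 0.04 m).
It also fails if it takes over 51 s, if anything falls off the work surface, if the arm or the gripper's body presses on something with over 40 N, if the wrist force passes 120 N, or if a joint passes its speed limit or range.

## Robot

A 7-joint arm with a two-finger parallel gripper is mounted at the origin on a cart in front of the work surface, level with it; the furniture and walls round the work are solid. World frame = base frame: x ahead of the robot, y to its left, z up, the work surface at z = 0. Lengths are in m, angles in rad, forces in N, time in s.
With the tool pointing down it reaches from about 0.425 to 0.975 m from the base axis. Payload 16.7 kg.
Tool frame: the origin (TCP) lies at the very end of the fingers, on their centre line; the grasp point (between the pads) lies 19 mm behind it; z points along the fingers, y is the direction in which the jaws open and shut (so a half turn about z gives the same grasp; the last joint's range is limited). The gripper opens to 85 mm and grips with 20 to 120 N. Pads are 22 mm wide; open, the fingers measure 114 mm over their backs; the gripper's body (76 mm by 85 mm) begins 54 mm behind the grasp point. The pads swing forward as they close: fully open they stand 13 mm farther back than shut.
Start: joints at [0.98, 0.426, 0.074, 1.606, -0.034, 1.111, -0.067], TCP at [0.289, -0.61, 0.231] pointing down, gripper open.
Joint ranges: [-2.85, 2.85], [-0.5, 2.14], [-1.23, 1.37], [0.21, 2.46], [-1.02, 4.16], [0.16, 2.05], [-2.73, 2.73]. Speed limits (rad/s): [1.89, 1.89, 2.39, 2.39, 3.01, 3.01, 3.01].

## Interface

Orientations are given as a rotation vector (axis times angle).
In Python, from rig import r gives the robot as it stands. The module is installed in compiled form; this text tells all that it offers.
- The arm moves only by the shell command python3 -m creep 'ROWS'. ROWS is JSON, a list of rows, each a list of 3 entries, a list of its own where there are three numbers: the turn, a rotation vector about the tool's x, y, z in rad, then the shift along the tool's x, y, z in mm, then the opening, from -1 (shut) to 1 (fully open), so that 0 is half open. A call has 1 to 20 rows; each row is the pose to reach, as a shift and turn from the pose commanded when the call began, along the tool's axes at that moment; what a row does not reach only later rows make up. A row lasts 1/12 s, in which the tool goes at most 41.7 mm and 7.16 degrees, less where a joint would pass 70% of its speed; a pose out of reach is approached as far as the arm can. A call with a gripper value outside its range is refused whole. The fingers move at their own pace and stop on an object; the grip force is fixed at half the most. Time passes only in rows, so rows that repeat a pose let the fingers close. It gives the time, the measured TCP pose, the force and the opening at its end, in the units of the state.
- r.state(): the state, without advancing time (a new reading comes with each control period).
- r.get_image(name): name is "side" or "top" or "wrist"; returns a dict with "frame" (384x512x3 uint8, blue, green, red), "fx", "fy", "cx", "cy" (pixels), "dist_coeffs" ([k1, k2, p1, p2, k3] as OpenCV has them; the pictures are not rectified), "cam_to_world" (4x4, takes a point from camera to world coordinates). Camera axes: x right, y down, z forward; pixel columns grow to the right and rows downward; lengths in m; the calibration is good to about 2 mm. A picture is of the moment at which its call begins. There is no depth.
- r.finish_job(): hands the job in, once; it reports no verdict.
Trained networks look in the newest picture that a camera, given by its name, has taken for a name from the list of things; names that differ only in an ending like _2 or _b are one class to them, and where a whole thing is asked for, a point or a joint stands for the part that bears it (a point fixed in the world has none). Each returns a list of dicts, best first, with "score" (0 to 1); they miss things now and then, are a little off and sometimes report something else, mostly with a low value. They report only what shows in the picture. A call takes as long as a camera call.
- r.spot_in(camera, name): "position" ([x, y, z] in m, in world coordinates, good to about 4 mm: the middle of the surface that is visible of it).
The state is a dict: "clock": time; "joint_positions": joint angles; "qvel": joint speeds; "effort": joint torques, N m; "eef_pos": TCP position; "tcp_rot": TCP orientation; "wrist_force": force on the tool from outside, world axes, zero at the start; "ft_torque": the same for the moment, N m; "opening": finger opening in m.
Only numpy, scipy, OpenCV 4.12 (cv2) and the standard library are available. Lean on these libraries where they do the work, as an engineer would, in place of code of your own. Each camera call takes 0.05 s, during which the arm holds its last target.

## Working session

There is one attempt and no reset: what is moved stays moved. The work goes in short steps, Python scripts to look and compute and a shell command to move; the robot and the scene stay as the last step left them, time stands still between calls to the robot, and variables do not carry over. Pictures are saved under pics/ and viewed, and the job is handed in when it is done.

```bash
mkdir -p pics
python3 - <<'E'
from rig import r
import cv2,numpy as np
s=r.state();print(s)
for c in ["side","top","wrist"]:
    im=r.get_image(c);cv2.imwrite(f"pics/{c}0.png",im["frame"])
    print(c,im["fx"],im["cx"],im["cy"],im["dist_coeffs"],np.round(im["cam_to_world"],3).tolist())
for c in ["side","top","wrist"]:
    for n in ["empty_carton","empties_box","flap","square_carton","dropper_bottle","wax_pot"]:
        print(c,n,[(np.round(d["position"],3).tolist(),round(d["score"],2)) for d in r.spot_in(c,n)][:2])
print(r.state()["clock"])
E
```

```text
{'clock': 0.0, 'joint_positions': array([ 0.97951399,  0.42674617,  0.07382477,  1.6066345 , -0.03409362,
        1.11082622, -0.0671163 ]), 'qvel': array([ 0.00013437, -0.00019247,  0.001499  , -0.00016333, -0.00028211,
        0.00079205,  0.00028157]), 'effort': array([-3.05206486e-03, -9.49845243e+01,  3.75923306e+00, -4.63525200e+01,
        1.90633256e-02,  1.02263279e-02, -2.01344255e-05]), 'eef_pos': array([ 0.28839663, -0.60980936,  0.23058825]), 'tcp_rot': array([-3.06400095e+00, -6.88002078e-01,  6.12801594e-04]), 'wrist_force': array([ 0.90106755, -0.19422774,  0.73814416]), 'ft_torque': array([-0.00116524, -0.04491802, -0.01269807]), 'opening': 0.08555858550632991}
side 439.34337034928626 253.6317313562801 188.93292971880143 [-0.09048326  0.          0.          0.          0.        ] [[-0.858, -0.32, 0.403, 0.162], [-0.514, 0.527, -0.676, 0.76], [0.004, -0.787, -0.617, 0.769], [0.0, 0.0, 0.0, 1.0]]
top 389.95963226441023 255.84871270314204 192.76348527621522 [-0.12543525  0.          0.          0.          0.        ] [[-0.001, -0.99, 0.143, 0.471], [-1.0, 0.004, 0.02
[... 394 characters left out ...]
.196], 0.76)]
side flap [([0.593, 0.243, 0.217], 0.67)]
side square_carton [([0.604, 0.316, 0.196], 0.66), ([0.508, 0.069, 0.068], 0.61)]
side dropper_bottle [([0.739, -0.027, 0.07], 0.94)]
side wax_pot [([0.426, 0.21, 0.031], 0.59)]
top empty_carton [([0.62, 0.258, 0.247], 0.65), ([0.476, -0.149, 0.137], 0.56)]
top empties_box [([0.62, 0.264, 0.25], 0.95), ([0.431, 0.2, 0.033], 0.59)]
top flap [([0.595, 0.242, 0.218], 0.8)]
top square_carton [([0.518, 0.049, 0.104], 0.91)]
top dropper_bottle [([0.737, -0.035, 0.076], 0.77)]
top wax_pot [([0.431, 0.197, 0.034], 0.77)]
wrist empty_carton []
wrist empties_box []
wrist flap []
wrist square_carton []
wrist dropper_bottle []
wrist wax_pot []
1.05
```

View pics/side0.png

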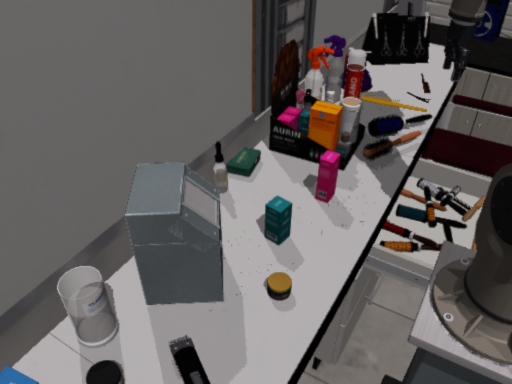

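View pics/top0.png

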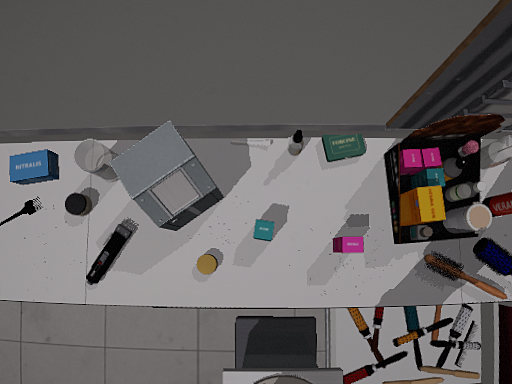

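The side view shows the magenta slim carton near px (327,176), teal square carton (278,219), pot (279,286), bottle (220,168) and the box with its flap at (200,195). In the top view the carton is at (348,244) and the flap at (175,193). Next I'll zoom in to get corners.

```bash
cat > h.py <<'E'
import cv2,numpy as np
from rig import r
def K(im): return np.array([[im["fx"],0,im["cx"]],[0,im["fy"],im["cy"]],[0,0,1.]])
def ray(im,uv):
    p=cv2.undistortPoints(np.array([[uv]],float),K(im),np.array(im["dist_coeffs"])).ravel()
    T=np.array(im["cam_to_world"]);return T[:3,3],T[:3,:3]@np.array([p[0],p[1],1])
def onz(im,uv,z):
    o,d=ray(im,uv);return o+d*(z-o[2])/d[2]
def proj(im,P):
    T=np.linalg.inv(np.array(im["cam_to_world"]));P=np.atleast_2d(P)
    rv=cv2.Rodrigues(T[:3,:3])[0]
    return cv2.projectPoints(P.astype(float),rv,T[:3,3],K(im),np.array(im["dist_coeffs"]))[0].reshape(-1,2)
def crop(im,x0,y0,w,h,s,name):
    f=im["frame"][y0:y0+h,x0:x0+w];cv2.imwrite(name,cv2.resize(f,None,fx=s,fy=s,interpolation=cv2.INTER_CUBIC))
E
python3 - <<'E'
from h import *
t=r.get_image("top");s=r.get_image("side")
crop(t,100,110,140,130,5,"pics/tbox.png");crop(t,320,225,60,40,10,"pics/tcar.png")
crop(s,110,150,130,160,4,"pics/sbox.png");crop(s,300,140,60,70,8,"pics/scar.png")
E
```

```text
(no output)
```

View pics/tbox.png

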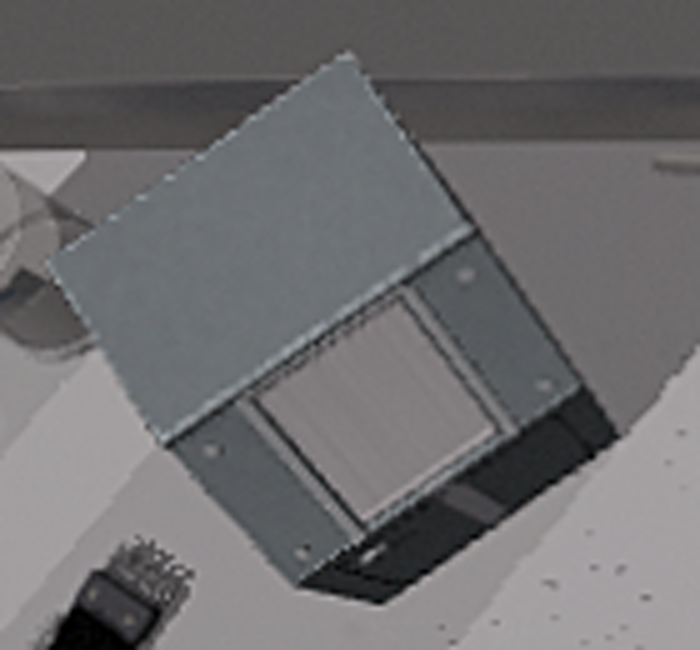

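View pics/tcar.png

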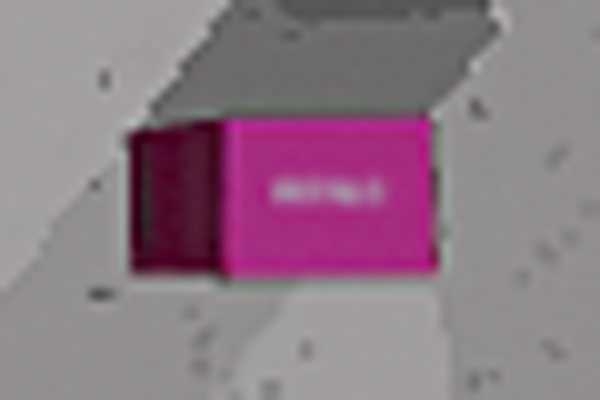

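View pics/sbox.png

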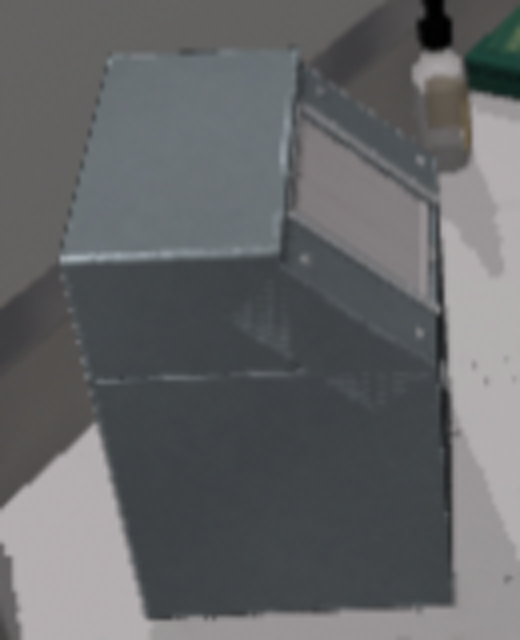

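View pics/scar.png

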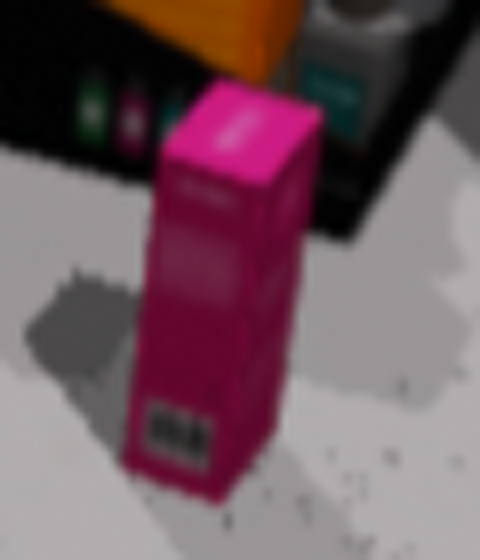

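Run:
```python
from h import *
t=r.get_image("top");s=r.get_image("side")
print("carton top")
q=[onz(t,p,.135)[:2] for p in [(342.2,236.9),(362.9,236.6),(363.5,252.2),(342.4,252.4)]]
print(np.round(q,4).tolist(),np.round(np.mean(q,0),4))
q2=[onz(s,(a/8+300,b/8+140),.135)[:2] for a,b in [(222,82),(322,112),(265,186),(165,150)]]
print(np.round(q2,4).tolist(),np.round(np.mean(q2,0),4))
q3=[onz(s,(a/8+300,b/8+140),0)[:2] for a,b in [(125,467),(222,502),(275,435)]];print("bottom",np.round(q3,4).tolist())
print("box top")
B=[onz(t,(a/5+100,b/5+110),.26)[:2] for a,b in [(350,55),(478,230),(165,443),(48,262)]];print(np.round(B,4).tolist())
L=[onz(t,(a/5+100,b/5+110),.184)[:2] for a,b in [(580,388),(300,585)]];print("front top edge",np.round(L,4).tolist())
B2=[onz(s,(a/4+110,b/4+150),.26)[:2] for a,b in [(298,50),(282,250),(64,260),(110,55)]];print(np.round(B2,4).tolist())
def fit(x,y,yaw):
    c,sn=np.cos(yaw),np.sin(yaw);R=np.array([[c,-sn],[sn,c]])
    return R,np.array([x,y])
# fit box: from corners
loc=np.array([[.0825,-.08],[-.0165,-.08],[-.0165,.08],[.0825,.08],[-.0825,-.08],[-.0825,.08]])
from scipy.optimize import least_squares
zz=np.array([.26]*4+[.184]*2)
uvt=np.array([(a/5+100,b/5+110) for a,b in [(350,55),(478,230),(165,443),(48,262),(580,388),(300,585)]])
uvs=np.array([(a/4+110,b/4+150) for a,b in [(110,55),(298,50),(282,250),(64,260),(440,200),(436,365)]])
def res(p,im=None,parts=False):
    R,o=fit(*p);P=np.c_[loc@R.T+o,zz]
    # top-view corner order unknown left/right -> checked by residual
    a=proj(t,P)-uvt
    b=proj(s,P[[0,1,2,3,4,5]])-uvs
    return np.r_[a.ravel(),b.ravel()]
for y0 in np.arange(-3,3,.7):
    f=least_squares(res,[.62,.26,y0]);print(np.round(f.x,4),round(f.cost,1))
print(np.round(res(f.x).reshape(-1,2),1).tolist())
```

```text
carton top
[[0.4981, -0.1388], [0.4984, -0.188], [0.4618, -0.1883], [0.4619, -0.1383]] [ 0.48   -0.1633]
[[0.4936, -0.1802], [0.4583, -0.1808], [0.4577, -0.1313], [0.4933, -0.1334]] [ 0.4757 -0.1564]
bottom [[0.4955, -0.1366], [0.459, -0.1365], [0.4577, -0.1801]]
box top
[[0.742, 0.2455], [0.6641, 0.1878], [0.5743, 0.3185], [0.6525, 0.3742]]
front top edge [[0.6088, 0.1533], [0.5194, 0.2794]]
[[0.6598, 0.1995], [0.5699, 0.3258], [0.6479, 0.3812], [0.7395, 0.2527]]
[ 0.6299  0.267  -5.6817] 90.5
[0.6299 0.267  0.6015] 90.5
[0.6299 0.267  0.6015] 90.5
[0.6299 0.267  0.6015] 90.5
[0.6299 0.267  0.6015] 90.5
[0.6299 0.267  0.6015] 90.5
[0.6299 0.267  0.6015] 90.5
[0.6299 0.267  0.6015] 90.5
[0.6299 0.267  0.6015] 90.5
[[-1.0, -0.5], [-1.8, 1.2], [-2.4, 1.5], [-2.4, -0.1], [-0.5, 0.7], [-3.0, 1.2], [0.3, -1.7], [1.6, -2.1], [0.3, -0.9], [-1.4, -1.5], [-0.1, -11.5], [1.0, -0.4]]
```

```bash
cat >> h.py <<'E'
from scipy.spatial.transform import Rotation as Ro
def rel(pos,yawy):
    """tool down, jaw y axis at yaw yawy (deg, world); gives turn, shift mm from now"""
    s=r.state();R0=Ro.from_rotvec(s["tcp_rot"]);a=np.deg2rad(yawy)
    best=None
    for k in (0,np.pi):
        y=np.array([np.cos(a+k),np.sin(a+k),0]);z=np.array([0,0,-1.]);x=np.cross(y,z)
        R=Ro.from_matrix(np.c_[x,y,z]);t=(R0.inv()*R).as_rotvec()
        if best is None or np.linalg.norm(t)<np.linalg.norm(best):best=t
    sh=R0.inv().apply(np.array(pos)-s["eef_pos"])*1000
    return np.round(best,3).tolist(),np.round(sh,1).tolist()
E
python3 - <<'E'
from h import *
for p in [(.36,-.38,.23),(.415,-.16,.23),(.415,-.16,.1)]: print(rel(p,-90))
E
```

```text
([-0.0, 0.0, 0.442], [163.0, -177.5, 1.3])
([-0.0, 0.0, 0.442], [306.7, -352.9, 1.3])
([-0.0, 0.0, 0.442], [306.7, -352.9, 131.3])
```

```bash
python3 -m creep '[[[0,0,0.12],[40,-46,0],-0.4],[[0,0,0.24],[85,-93,0],-0.4],[[0,0,0.35],[115,-125,0],-0.4],[[0,0,0.442],[139,-152,0],-0.4],[[0,0,0.442],[163,-178,0],-0.4],[[0,0,0.442],[187,-207,0],-0.4],[[0,0,0.442],[211,-236,0],-0.4],[[0,0,0.442],[235,-265,0],-0.4],[[0,0,0.442],[259,-294,0],-0.4],[[0,0,0.442],[283,-323,0],-0.4],[[0,0,0.442],[307,-353,0],-0.4],[[0,0,0.442],[307,-353,0],-0.4],[[0,0,0.442],[307,-353,35],-0.4],[[0,0,0.442],[307,-353,70],-0.4],[[0,0,0.442],[307,-353,105],-0.4],[[0,0,0.442],[307,-353,131],-0.4],[[0,0,0.442],[307,-353,131],-0.4],[[0,0,0.442],[307,-353,131],-0.4]]'
python3 - <<'E'
from h import *
s=r.get_image("side");cv2.imwrite("pics/s1.png",s["frame"]);st=r.state();print(st["clock"],st["eef_pos"],st["opening"],rel((.448,-.16,.1),-90),rel((.49,-.16,.1),-90))
E
```

```text
clock: 2.75
eef_pos: [0.4147, -0.1596, 0.1001]
tcp_rot: [-3.141, 0.0, 0.004]
wrist_force: [0.6, -0.6, 0.4]
opening: 0.0251
2.8 [ 0.41562514 -0.15992404  0.10124148] 0.02579768888462634 ([-0.0, -0.0, -0.0], [32.4, 0.1, 1.2]) ([-0.0, -0.0, -0.0], [74.4, 0.1, 1.2])
```

View pics/s1.png

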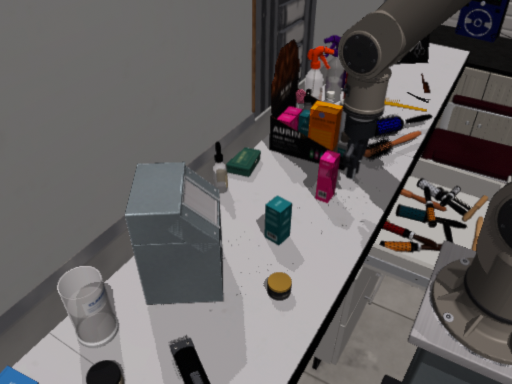

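The fingers, at px (353,165), stand just robot-side of the carton. Now the slow push in +x.

```bash
python3 -m creep '[[[0,0,0],[15,0,0],-0.4],[[0,0,0],[25,0,0],-0.4],[[0,0,0],[32,0,0],-0.4],[[0,0,0],[37,0,0],-0.4],[[0,0,0],[42,0,0],-0.4],[[0,0,0],[47,0,0],-0.4],[[0,0,0],[51,0,0],-0.4],[[0,0,0],[55,0,0],-0.4],[[0,0,0],[59,0,0],-0.4],[[0,0,0],[63,0,0],-0.4]]'
python3 - <<'E'
from h import *
s=r.get_image("side");crop(s,260,100,160,130,5,"pics/s2.png")
E
```

```text
clock: 3.63
eef_pos: [0.4785, -0.1598, 0.1003]
tcp_rot: [-3.142, 0.001, 0.0]
wrist_force: [-0.4, -0.5, 0.1]
opening: 0.0257
```

View pics/s2.png

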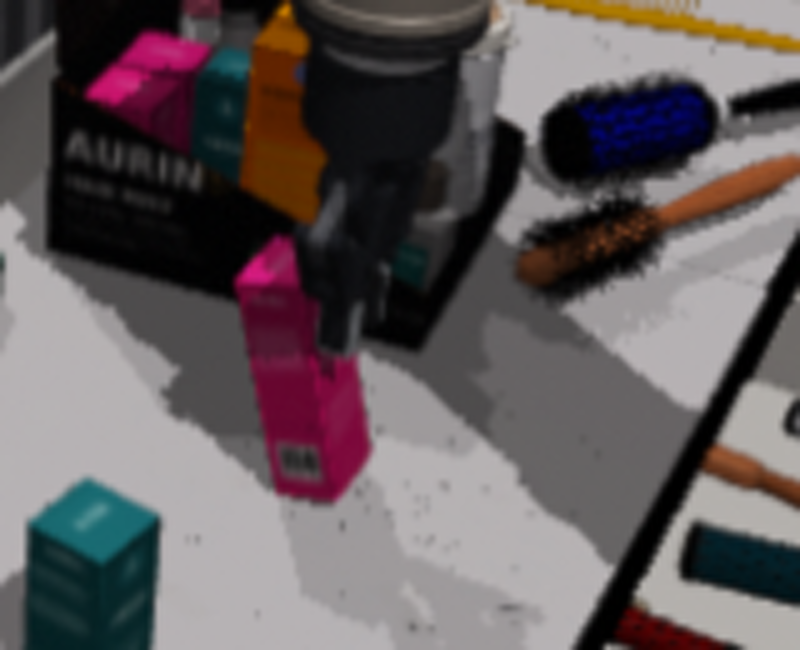

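The carton leans away by about 15° near the balance point, at crop px (300,370). I'll continue.

```bash
python3 -m creep '[[[0,0,0],[3,0,0],-0.4],[[0,0,0],[6,0,0],-0.4],[[0,0,0],[9,0,0],-0.4],[[0,0,0],[12,0,0],-0.4],[[0,0,0],[15,0,0],-0.4],[[0,0,0],[17,0,0],-0.4],[[0,0,0],[17,0,0],-0.4],[[0,0,0],[17,0,0],-0.4],[[0,0,0],[17,0,-20],-0.4],[[0,0,0],[10,0,-50],0.5],[[0,0,0],[0,0,-80],1],[[0,0,0],[0,0,-80],1]]'
python3 - <<'E'
from h import *
s=r.get_image("side");crop(s,260,100,160,130,5,"pics/s3.png")
s=r.get_image("top");crop(s,260,150,160,120,5,"pics/t3.png")
print(r.spot_in("side","empty_carton"),r.spot_in("top","empty_carton"))
E
```

```text
clock: 4.68
eef_pos: [0.4789, -0.1605, 0.1851]
tcp_rot: [3.14, -0.002, 0.008]
wrist_force: [2.6, -0.7, 1.0]
opening: 0.0607
[{'position': [0.5611, -0.1401, 0.0337], 'score': 0.91}] [{'position': [0.5669, -0.1592, 0.0412], 'score': 0.85}]
```

View pics/s3.png

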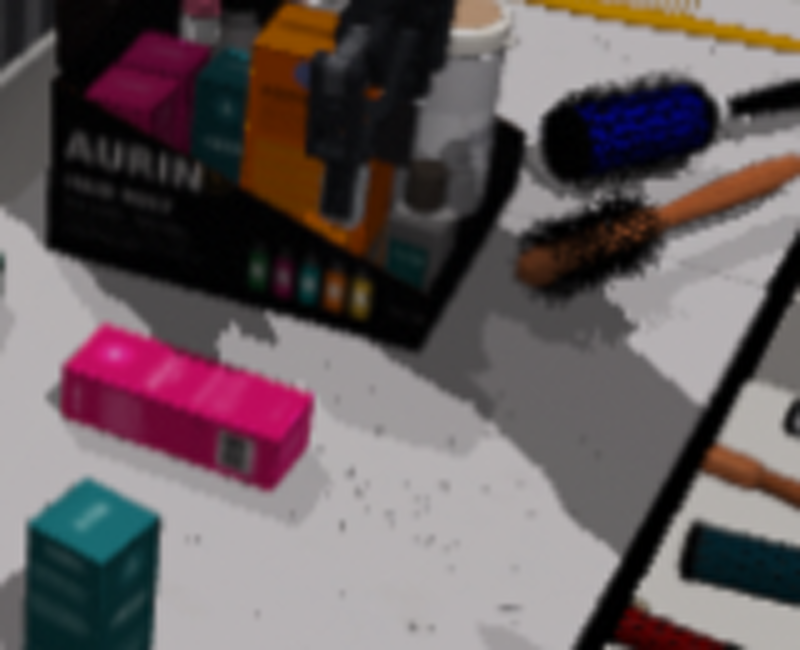

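View pics/t3.png

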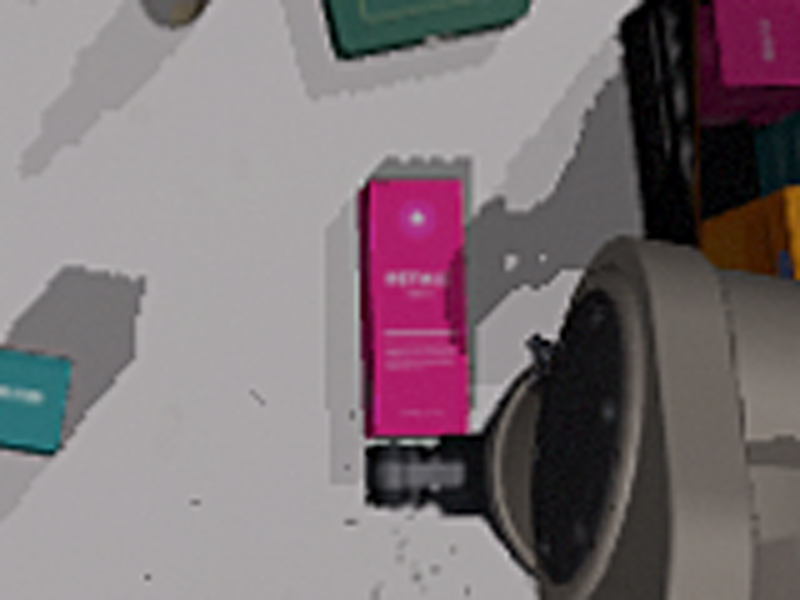

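The carton now lies on its broad side pointing along x. In the top crop its top face spans (369,180) to (468,436).

Run:
```python
from h import *
t=r.get_image("top");s=r.get_image("side")
q=np.array([onz(t,(a/5+260,b/5+150),.038)[:2] for a,b in [(369,180),(463,180),(468,436),(372,436)]])
print(np.round(q,4).tolist(),q.mean(0))
q=np.array([onz(s,(a/5+260,b/5+100),.038)[:2] for a,b in [(105,325),(313,398),(268,440),(66,372)]])
print(np.round(q,4).tolist(),q.mean(0))
print(r.state()["eef_pos"],r.state()["opening"])
for p in [(.512,-.16,.18),(.512,-.16,.006)]:print(rel(p,-90))
```

```text
[[0.6349, -0.1398], [0.6348, -0.1899], [0.5, -0.188], [0.5004, -0.1377]] [ 0.5674997  -0.16381066]
[[0.6293, -0.18], [0.4969, -0.1778], [0.5023, -0.1301], [0.6263, -0.1277]] [ 0.56370043 -0.15389765]
[ 0.47778884 -0.15963336  0.17937254] 0.0854128432162107
([-0.001, 0.002, -0.0], [34.2, 0.4, -0.7])
([-0.001, 0.002, -0.0], [34.5, 0.4, 173.3])
```

```bash
python3 -m creep '[[[0,0,0],[35,0,20],1],[[0,0,0],[35,0,58],1],[[0,0,0],[35,0,96],1],[[0,0,0],[35,0,130],1],[[0,0,0],[35,0,155],1],[[0,0,0],[35,0,174],1],[[0,0,0],[35,0,174],1],[[0,0,0],[35,0,174],-1],[[0,0,0],[35,0,174],-1],[[0,0,0],[35,0,174],-1],[[0,0,0],[35,0,174],-1],[[0,0,0],[35,0,174],-1],[[0,0,0],[35,0,174],-1]]'
python3 - <<'E'
from h import *
for p in [(.513,-.16,.26),(.513,-.05,.3)]:print(rel(p,-90))
E
```

```text
clock: 6.07
eef_pos: [0.5141, -0.1601, 0.0079]
tcp_rot: [3.141, -0.001, 0.004]
wrist_force: [-1.1, 0.7, 8.0]
opening: 0.0492
([0.001, -0.002, -0.0], [-0.5, 0.1, -252.1])
([0.001, -0.002, -0.0], [-0.4, -109.9, -292.2])
```

Grasped with the opening at 49 mm. I'll lift straight up and look.

```bash
python3 -m creep '[[[0,0,0],[0,0,-30],-1],[[0,0,0],[0,0,-70],-1],[[0,0,0],[0,0,-110],-1],[[0,0,0],[0,0,-150],-1],[[0,0,0],[0,0,-190],-1],[[0,0,0],[0,0,-220],-1],[[0,0,0],[0,0,-240],-1],[[0,0,0],[0,0,-240],-1]]'
python3 - <<'E'
from h import *
s=r.get_image("side");cv2.imwrite("pics/s4.png",s["frame"]);w=r.get_image("wrist");cv2.imwrite("pics/w4.png",w["frame"])
u=np.array([np.cos(.603),np.sin(.603)]);lip=np.array([.562,.2213])
p=lip-.175*u;print(p,r.state()["eef_pos"])
for z in (.26,.205):print(rel((*p,z),-90+np.rad2deg(.603)))
E
```

```text
clock: 6.73
eef_pos: [0.515, -0.1603, 0.2521]
tcp_rot: [3.14, -0.001, 0.013]
wrist_force: [0.8, -0.1, -1.1]
opening: 0.049
[0.41786335 0.12205471] [ 0.513359   -0.15993994  0.24770499]
([0.001, -0.002, -0.603], [-95.6, -281.9, -12.7])
([0.001, -0.002, -0.603], [-95.7, -282.0, 42.3])
```

View pics/s4.png

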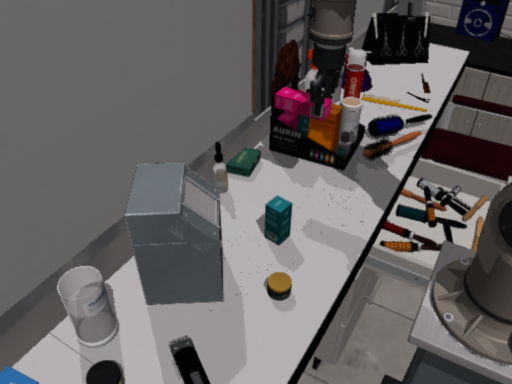

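View pics/w4.png

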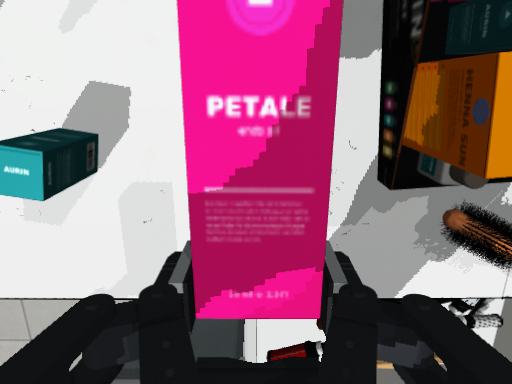

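The carton hangs level and straight in the jaws, with its tail near wrist px (255,318). Moving to the pre-insertion pose.

```bash
python3 -m creep '[[[0,0,-0.08],[-14,-35,-10],-1],[[0,0,-0.16],[-28,-72,-12],-1],[[0,0,-0.24],[-40,-108,-12],-1],[[0,0,-0.32],[-52,-144,-12],-1],[[0,0,-0.40],[-64,-180,-12],-1],[[0,0,-0.48],[-76,-216,-12],-1],[[0,0,-0.56],[-87,-250,-12],-1],[[0,0,-0.603],[-93,-270,0],-1],[[0,0,-0.603],[-96,-282,20],-1],[[0,0,-0.603],[-96,-282,42],-1],[[0,0,-0.603],[-96,-282,42],-1],[[0,0,-0.603],[-96,-282,42],-1]]'
python3 - <<'E'
from h import *
s=r.get_image("side");crop(s,100,120,200,180,4,"pics/s5.png");w=r.get_image("wrist");cv2.imwrite("pics/w5.png",w["frame"])
t=r.get_image("top");crop(t,100,120,160,140,5-1,"pics/t5.png");print(r.state()["eef_pos"],r.state()["clock"],w["cam_to_world"].tolist() if hasattr(w["cam_to_world"],'tolist') else w["cam_to_world"])
E
```

```text
clock: 7.83
eef_pos: [0.4163, 0.1217, 0.2034]
tcp_rot: [-3.0, -0.933, 0.005]
wrist_force: [0.4, -0.5, -0.2]
opening: 0.0489
[0.41779387 0.12187257 0.20521584] 7.9833 [[0.5657271548670525, -0.7858588885581247, -0.2497570690094977, 0.4789924664084968], [-0.8245923353312401, -0.5393428438457142, -0.17075355722615415, 0.16504980036913164], [-0.000516487171061126, 0.3025476889130086, -0.9531341087036994, 0.34722084122905034], [0.0, 0.0, 0.0, 1.0]]
```

View pics/s5.png

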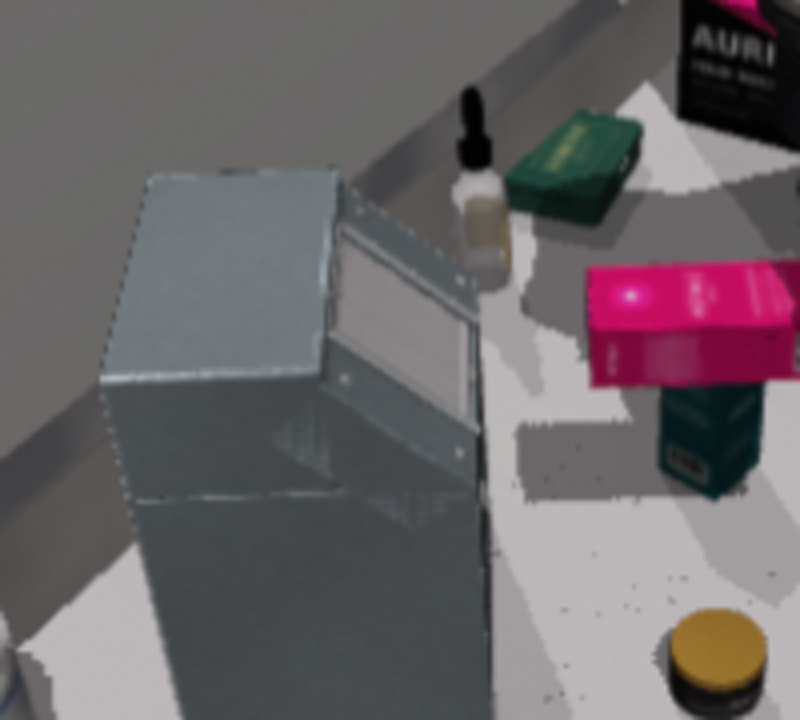

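View pics/w5.png

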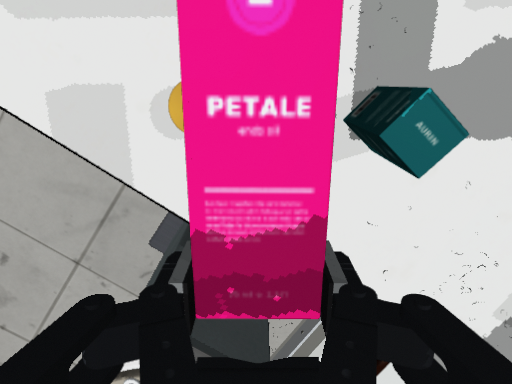

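View pics/t5.png

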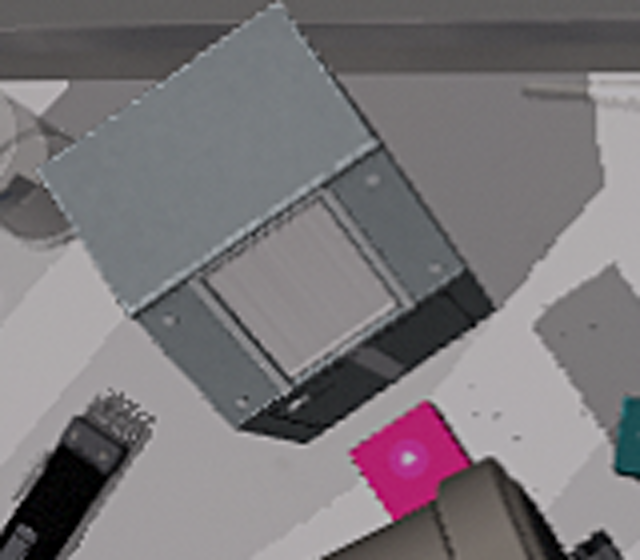

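Run:
```python
from h import *
t=r.get_image("top");s=r.get_image("side");st=r.state()
P=st["eef_pos"];yaw=.603;u=np.array([np.cos(yaw),np.sin(yaw)]);v=np.array([-u[1],u[0]])
ct=[(429/4+100,402/4+120),(350/4+100,453/4+120)];cs=[(588/4+100,268/4+120),(590/4+100,331/4+120)]
lt=[(466/4+100,268/4+120),(238/4+100,430/4+120)]; 
zc=P[2]-.0079+.038
lip=np.array([.562,.2213])
for nm,im,c in (("top",t,ct),("side",s,cs)):
    q=np.array([onz(im,p,zc)[:2] for p in c]);m=q.mean(0);d=q[1]-q[0]
    exp=P[:2]+.1205*u
    print(nm,"carton front",m,"exp",exp,"err along,across",(m-exp)@u*1e3,(m-exp)@v*1e3,"yaw",np.degrees(np.arctan2(d[1],d[0]))-90,"w",np.linalg.norm(d))
q=np.array([onz(t,p,.184)[:2] for p in lt]);m=q.mean(0);d=q[1]-q[0];print("lip top",m,(m-lip)@u*1e3,(m-lip)@v*1e3,np.degrees(np.arctan2(d[1],d[0]))-90,np.linalg.norm(d))
# top edge x=-.0165 at z=.26, both cams
hl=lip+.066*u
for nm,im,c,k in (("top",t,[(378,145),(133,315)],4),("side",s,[(338,170),(322,374)],4)):
    q=np.array([onz(im,(a/4+100,b/4+120),.26)[:2] for a,b in c]);m=q.mean(0);d=q[1]-q[0];print(nm,"top edge",m,(m-hl)@u*1e3,(m-hl)@v*1e3,np.degrees(np.arctan2(d[1],d[0]))-90,np.linalg.norm(d))
```

```text
top carton front [0.51698053 0.18525581] exp [0.51706845 0.19031021] err along,across -2.938853796871375 -4.113137172243765 yaw 32.934189621909624 w 0.049530049734238774
side carton front [0.51177239 0.19616049] exp [0.51706845 0.19031021] err along,across -1.0442542420547927 7.821991723068043 yaw 32.743213904438846 w 0.048643697469096706
lip top [0.56422039 0.21631713] -0.9970708403553492 -5.363303074701832 35.592495662923795 0.1578401482810463
top top edge [0.61880488 0.25407457] -0.6263647506484674 -5.220571930000209 35.04695397933888 0.15611814545366862
side top edge [0.61400981 0.26368479] 0.8743426130814204 5.414133020668253 35.4816928846235 0.1577245733619945
```

Carton and lip agree to about 2 mm sideways and 2° in yaw in both cameras. I'll make a small correction and insert halfway.

```bash
python3 -m creep '[[[0,0,-0.025],[10,3,0],-1],[[0,0,-0.025],[25,3,0],-1],[[0,0,-0.025],[40,3,0],-1],[[0,0,-0.025],[50,3,0],-1],[[0,0,-0.025],[60,3,0],-1],[[0,0,-0.025],[70,3,0],-1],[[0,0,-0.025],[80,3,0],-1],[[0,0,-0.025],[90,3,0],-1],[[0,0,-0.025],[100,3,0],-1],[[0,0,-0.025],[100,3,0],-1]]'
python3 - <<'E'
from h import *
s=r.get_image("side");crop(s,100,120,200,180,4,"pics/s6.png")
t=r.get_image("top");crop(t,100,120,160,140,4,"pics/t6.png");print(r.state()["eef_pos"],r.state()["wrist_force"],r.state()["opening"])
E
```

```text
clock: 8.92
eef_pos: [0.5028, 0.1777, 0.2043]
tcp_rot: [-2.987, -0.971, -0.001]
wrist_force: [-0.9, 0.4, -1.6]
opening: 0.0494
[0.50132948 0.17659371 0.20411667] [-0.61871976 -0.70650025 -1.4400647 ] 0.04906464532830758
```

View pics/s6.png

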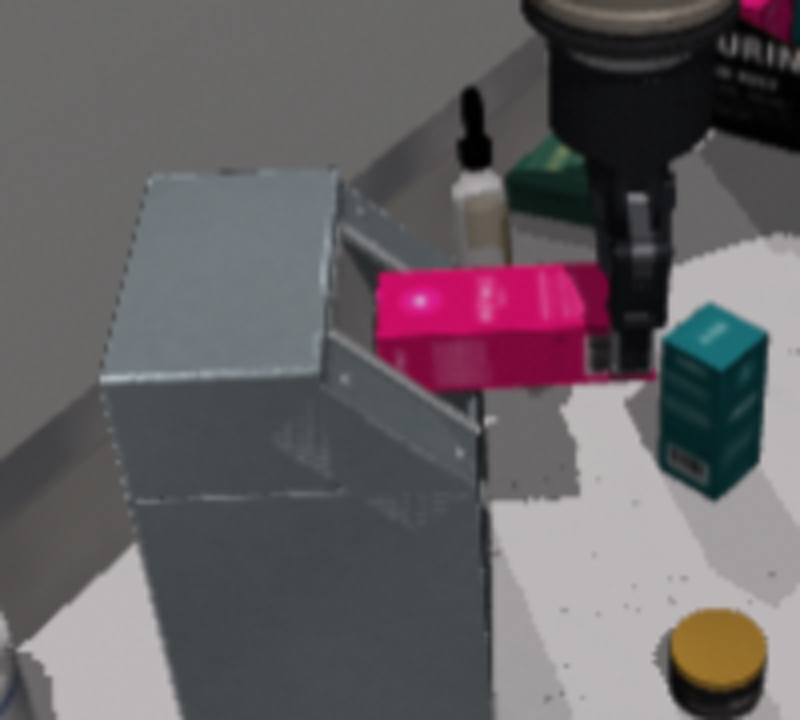

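View pics/t6.png

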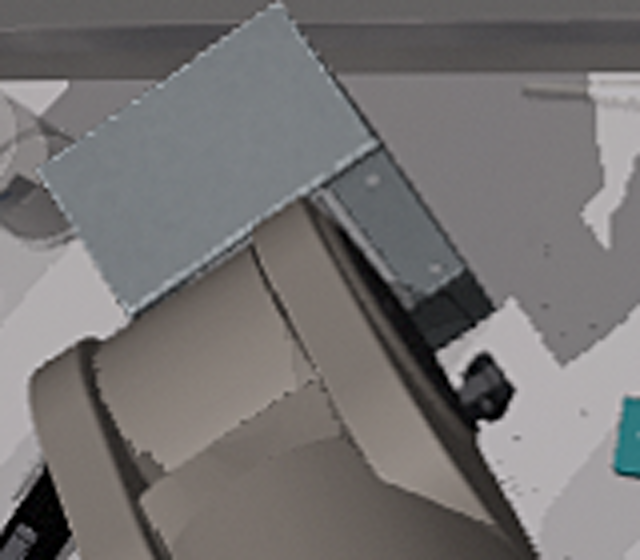

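The carton is centred in the opening, with its front at crop px (380,300), and the flap is swung in. Pushing on.

```bash
python3 -m creep '[[[0,0,0],[10,0,0],-1],[[0,0,0],[20,0,0],-1],[[0,0,0],[30,0,0],-1],[[0,0,0],[40,0,0],-1],[[0,0,0],[50,0,0],-1],[[0,0,0],[56,0,0],-1],[[0,0,0],[62,0,0],-1],[[0,0,0],[62,0,0],-1],[[0,0,0],[62,0,0],-1]]'
python3 - <<'E'
from h import *
s=r.get_image("side");crop(s,100,120,200,180,4,"pics/s7.png");p=r.state()["eef_pos"];u=np.array([np.cos(.615),np.sin(.615)])
print(p,(p[:2]-[.562,.2213])@u,r.state()["wrist_force"])
E
```

```text
clock: 9.77
eef_pos: [0.5515, 0.213, 0.2042]
tcp_rot: [-2.988, -0.97, 0.0]
wrist_force: [-0.7, -0.2, -1.7]
opening: 0.0492
[0.55131642 0.21276523 0.20421873] -0.013650277390655868 [ 0.08798744  0.5532165  -1.81977103]
```

View pics/s7.png

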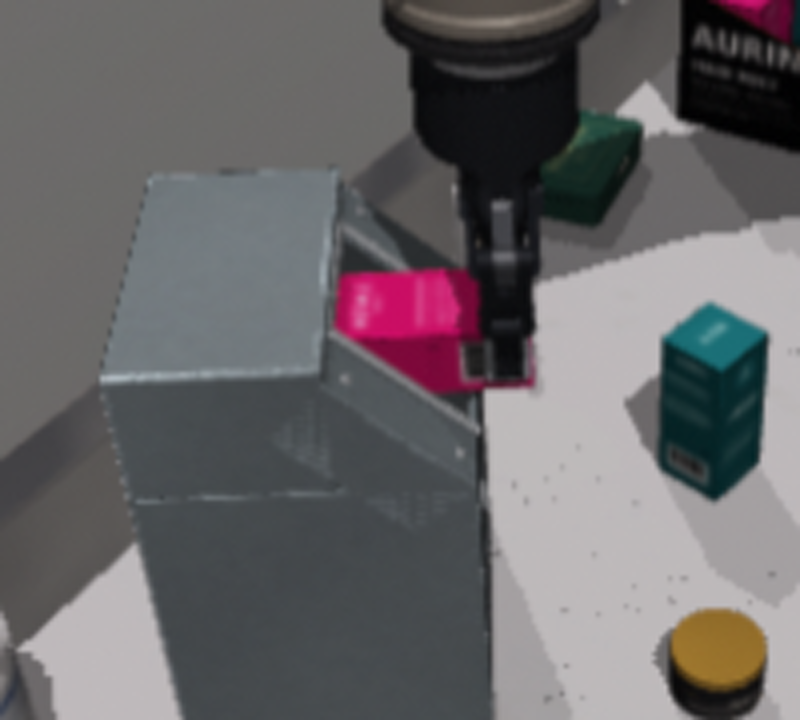

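The middle is about 37 mm past the lip. A little further, then release.

```bash
python3 -m creep '[[[0,0,0],[8,0,3],-1],[[0,0,0],[8,0,3],-1],[[0,0,0],[8,0,3],1],[[0,0,0],[8,0,3],1],[[0,0,0],[8,0,3],1],[[0,0,0],[8,0,3],1],[[0,0,0],[8,0,3],1],[[0,0,0],[8,0,3],1]]'
python3 - <<'E'
from h import *
s=r.get_image("side");crop(s,100,120,200,180,4,"pics/s8.png");print(r.state()["wrist_force"],r.state()["opening"])
E
```

```text
clock: 10.48
eef_pos: [0.558, 0.2175, 0.2015]
tcp_rot: [-2.988, -0.97, -0.0]
wrist_force: [0.4, 0.7, -0.2]
opening: 0.0856
[0.56809586 0.07814766 0.46127374] 0.08539543467816409
```

View pics/s8.png

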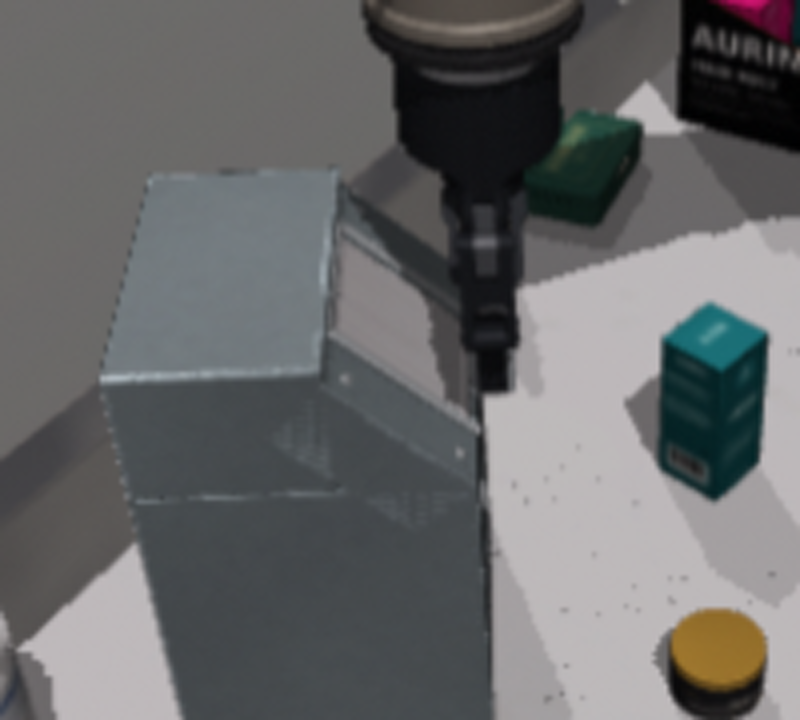

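The carton has dropped in and the flap looks shut. I'll back the arm off and check.

```bash
python3 -m creep '[[[0,0,0],[-15,0,-10],1],[[0,0,0],[-40,0,-30],1],[[0,0,0],[-60,0,-60],1],[[0,0,0],[-70,0,-90],1],[[0,0,0],[-70,0,-100],1],[[0,0,0],[-70,0,-100],1],[[0,0,0],[-70,0,-100],1]]'
python3 - <<'E'
from h import *
s=r.get_image("side");cv2.imwrite("pics/s9.png",s["frame"]);t=r.get_image("top");cv2.imwrite("pics/t9.png",t["frame"])
for c in("side","top"):
  for n in ["empty_carton","flap","square_carton","dropper_bottle","wax_pot"]:print(c,n,[(np.round(d["position"],3).tolist(),round(d["score"],2)) for d in r.spot_in(c,n)][:2])
print(r.state()["clock"],r.state()["eef_pos"])
E
```

```text
clock: 11.12
eef_pos: [0.5016, 0.1765, 0.3017]
tcp_rot: [2.988, 0.97, 0.002]
wrist_force: [0.4, -0.1, -0.1]
opening: 0.0857
side empty_carton []
side flap [([0.592, 0.244, 0.218], 0.79)]
side square_carton [([0.594, 0.244, 0.217], 0.69), ([0.509, 0.07, 0.068], 0.57)]
side dropper_bottle [([0.737, -0.029, 0.072], 0.62)]
side wax_pot [([0.429, 0.208, 0.03], 0.67)]
top empty_carton []
top flap [([0.609, 0.208, 0.211], 0.57)]
top square_carton [([0.515, 0.049, 0.106], 0.84)]
top dropper_bottle [([0.737, -0.034, 0.075], 0.88)]
top wax_pot []
11.7167 [0.5013446  0.176468   0.30123429]
```

View pics/s9.png

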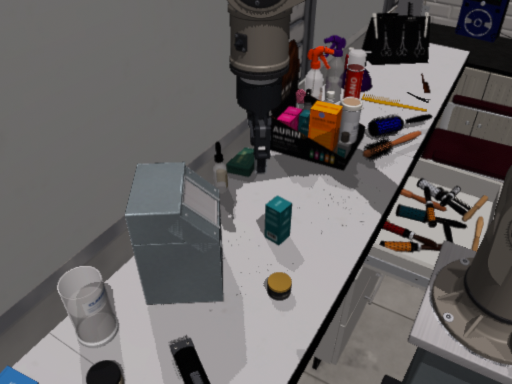

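View pics/t9.png

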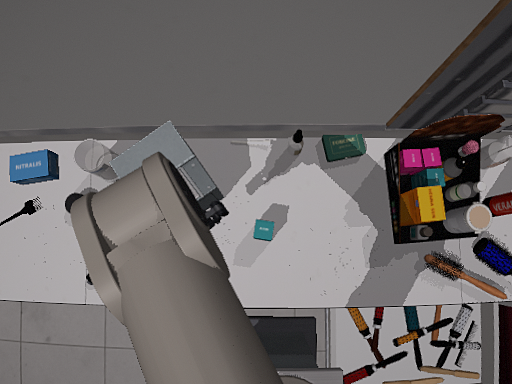

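The carton no longer shows anywhere. The flap at (202,195) looks as it did at the start, and the bystanders are in place. Handing in.

```bash
python3 -c "
from rig import r
print(r.finish_job())"
```

```text
the job is handed in; nothing more can be done
None
```

I tipped the slim carton over with the half-closed fingers and let go of it as it lay on a broad side. Then I gripped it by its near end and pushed it end first through the flap until its middle was about 45 mm past the lip. On release it dropped into the box, and I backed the arm off and handed in at about 12 s of the 51 s.

**Last checks:**
- **Carton:** neither camera found it any more. I infer that it lies in the box; its pose inside could not be seen.
- **Flap:** in the side view it sits within 1 mm of where it was at the start. The top-view reading for the flap was about 37 mm off, but the arm was hiding part of it.
- **Bystanders:** all three looked upright, with reported positions within about 3 mm of the start. The top camera missed the wax pot because the arm hid it.
- **Camera disagreement:** the side and top cameras differed by 5–12 mm. I averaged them and checked the carton against the lip within each picture, where they agreed to about 2 mm.

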